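# Pack the check-weight kit, heaviest lowest

### The job

Pack the balance-check kit into the open grey case as one stack with the heaviest part lowest: first the iron weight from its sloping rest, lowered level so that it lies flat on the floor of the case, then the covered dish flat and centred on the weight, and last the light teal cap centred on the dish. Set every part down gently, without dropping it or letting it topple, and leave the jar, the dropper bottle and the flask standing where they are.

Things in the scene. Friction and masses are not known exactly. Their poses are not given: they have to be found in the camera images.
- case: Open-topped grey plastic carrying case without a lid, fixed to the worktop. Outside 150 x 150 mm and 60 mm high (a bead at the rim stands out 4 mm more all round, thin steel loops stand out 14 mm on its +y and -y sides); walls and floor 5 mm, so inside 140 x 140 mm. Origin: centre of the underside; x and y run parallel to the walls, z up. It stands anywhere in the middle or left of the work area, turned by some yaw, and may have changed places with the sloping rest.
- case_floor (a point): Centre of the case's inner floor, 5 mm above the worktop; axes as the case.
- sloping_rest: Small wooden rest fixed to the worktop: base plate 120 x 76 x 6 mm, on it a sloping bed 92 mm long and only 32 mm wide, so that the weight on it overhangs 6 mm on both sides. The bed slopes 35 degrees: it rises toward the rest's +x, and at its low end (-x, toward the robot) a steel lip 12 mm high stops the weight. Origin: centre of the base's underside; the middle of the bed's surface is 45 mm above it. z up.
- iron_weight: Grey painted rectangular iron weight, 90 (x) x 45 (y) x 25 (z) mm, edges rounded 3 mm, a small flush brass plug in the middle of its top, about 0.6 to 0.9 kg. Origin: centre of its underside; z is the normal of its top, x its length, y its width. At the start it lies on the sloping rest, its long axis down the slope, so its z leans 35 degrees from vertical toward the low end of the rest; it can be gripped across its 45 mm width.
- dish: Round covered laboratory dish, 61 mm in diameter and 16 mm high, pinkish filling, rigid and closed, 50 g, standing flat on the worktop to the right. Origin: centre of its underside; z up. Its rim is best gripped along its own x or y.
- teal_cap: Teal (green-blue) round plastic cap, 46 mm in diameter and 12 mm high, flat on both faces, 15 g, lying flat on the worktop to the right; it and the dish may have changed places. Origin: centre of its underside; z up.
- sample_jar: Bystander: small jar with a white lid, 50 mm in diameter and 53 mm high, behind the work. Origin: centre of its underside. Leave it.
- dropper_bottle: Bystander: small white dropper bottle with a red top, 33 mm in diameter and 104 mm high, behind the dish and the cap. Origin: centre of its underside. Leave it.
- conical_flask_1: Bystander: conical glass flask, 63 mm in diameter and 108 mm high, behind on the right. Origin: centre of its underside. Leave it.
Mind the look-alikes: they are no part of the job. Leave any brown or orange look-alike of the iron_weight alone.

How it is judged:
On the way, in this order (a step that is already met when the one before it is completed fails the run):
1. the iron weight lies flat on the floor of the case, released (z of iron_weight in the frame of case_floor between -0.004 and 0.005 m and horizontal distance between iron_weight and case_floor below 0.06 m and angle between iron_weight's own z axis and vertical below 0.08 rad and contact force between the fingers and iron_weight below 0.3 N and linear speed of iron_weight below 0.02 m/s), for 0.2 s.
2. the dish stands flat on the weight in the case, released (z of iron_weight in the frame of case_floor between -0.004 and 0.005 m and horizontal distance between iron_weight and case_floor below 0.06 m and angle between iron_weight's own z axis and vertical below 0.08 rad and z of dish in the frame of iron_weight between 0.021 and 0.029 m and horizontal distance between dish and iron_weight below 0.02 m and angle between dish's own z axis and vertical below 0.1 rad and contact force between the fingers and dish below 0.3 N and linear speed of dish below 0.02 m/s), for 0.2 s.
3. the cap lies flat on the dish, released (z of iron_weight in the frame of case_floor between -0.004 and 0.005 m and horizontal distance between iron_weight and case_floor below 0.06 m and angle between iron_weight's own z axis and vertical below 0.08 rad and z of dish in the frame of iron_weight between 0.021 and 0.029 m and horizontal distance between dish and iron_weight below 0.02 m and angle between dish's own z axis and vertical below 0.1 rad and z of teal_cap in the frame of dish between 0.012 and 0.02 m and horizontal distance between teal_cap and dish below 0.02 m and angle between teal_cap's own z axis and vertical below 0.12 rad and contact force between the fingers and teal_cap below 0.3 N), for 0.2 s.
At the end, for the whole second after the job is handed in: The weight lies level (4.5 deg) on the case floor (within 5 mm of it, centre within 60 mm of its middle); the dish lies level (5.7 deg) on the weight and the cap level (6.9 deg) on the dish, centres within 20 mm horizontally; all released and at rest (z of iron_weight in the frame of case_floor between -0.004 and 0.005 m and horizontal distance between iron_weight and case_floor below 0.06 m and angle between iron_weight's own z axis and vertical below 0.08 rad and z of dish in the frame of iron_weight between 0.021 and 0.029 m and horizontal distance between dish and iron_weight below 0.02 m and angle between dish's own z axis and vertical below 0.1 rad and z of teal_cap in the frame of dish between 0.012 and 0.02 m and horizontal distance between teal_cap and dish below 0.02 m and angle between teal_cap's own z axis and vertical below 0.12 rad and linear speed of each of iron_weight, dish, teal_cap below 0.02 m/s); the robot touches nothing.
It fails at once if the iron weight is dropped into the case (faster than 0.7 m/s there) (horizontal distance between iron_weight and case_floor below 0.07 m and z of iron_weight in the frame of case_floor below 0.05 m and linear speed of iron_weight above 0.7 m/s).
It fails at once if the iron weight is let topple flat in the case (turns faster than 7 rad/s there) (horizontal distance between iron_weight and case_floor below 0.07 m and z of iron_weight in the frame of case_floor below 0.05 m and angular speed of iron_weight above 7 rad/s).
It fails at once if the dish is dropped into the case (faster than 0.7 m/s there) (horizontal distance between dish and case_floor below 0.07 m and z of dish in the frame of case_floor below 0.07 m and linear speed of dish above 0.7 m/s).
It fails at once if the cap is dropped into the case (faster than 0.7 m/s there) (horizontal distance between teal_cap and case_floor below 0.07 m and z of teal_cap in the frame of case_floor below 0.09 m and linear speed of teal_cap above 0.7 m/s).
It fails at once if the jar, the dropper bottle or the flask is moved more than 25 mm or tipped over (distance of any of sample_jar, dropper_bottle, conical_flask_1 from where it was at the start of the episode above 0.025 m or angle between any of sample_jar, dropper_bottle, conical_flask_1's own z axis and vertical above 0.3 rad).
It also fails if it takes over 72 s, if anything falls off the work surface, if the arm or the gripper's body presses on something with over 40 N, if the wrist force passes 120 N, or if a joint passes its speed limit or range.

### The arm

A 7-joint arm with a two-finger parallel gripper is mounted at the origin on a cart in front of the work surface, level with it; the furniture and walls round the work are solid. World frame = base frame: x ahead of the robot, y to its left, z up, the work surface at z = 0. Lengths are in m, angles in rad, forces in N, time in s.
With the tool pointing down it reaches from about 0.425 to 0.925 m from the base axis. Payload 6.8 kg.
Tool frame: the origin (TCP) lies between the finger pads; the fingertips stand r.tip_reach ahead of it and the grasp point (between the pads) lies 11 mm behind it (r.tip_reach is the distance from the TCP to the fingertips, in m); z points along the fingers, y is the direction in which the jaws open and shut (so a half turn about z gives the same grasp; the last joint's range is limited). The gripper opens to 85 mm and grips with 20 to 120 N. Pads are 22 mm wide; open, the fingers measure 114 mm over their backs; the gripper's body (76 mm by 85 mm) begins 54 mm behind the grasp point. The pads swing forward as they close: fully open they stand 13 mm farther back than shut.
Start: joints at [-1.389, 0.477, 0.022, 1.555, -0.011, 1.109, -0.083], TCP at [0.193, 0.647, 0.239] pointing down, gripper open.
Joint ranges: [-2.96, 2.96], [-0.34, 2.1], [-1.41, 1.46], [0.24, 2.44], [-1.37, 4.51], [0.17, 1.92], [-2.96, 2.96]. Speed limits (rad/s): [2.39, 2.39, 3.14, 3.14, 3.14, 3.14, 3.14].

### API

Orientations are given as a rotation vector (axis times angle).
In Python, from bench import r, eyes, spotter gives the robot as it stands.
- The arm moves only by the tool carry_out, never from a script. Its argument "series" is text: rows parted by semicolons, each of 5 numbers parted by spaces: the shift along the tool's x, y, z in cm, then the turn about the tool's z in rad, then the opening, from 0 (shut) to 1 (fully open). In form: x y z yaw gripper; .... A call has 1 to 8 rows; each row shifts and turns the commanded pose from where the row before left it, along the tool's axes as they then stand; what a row does not reach is not made up. A row lasts 1/8 s, in which the tool goes at most 62.5 mm and 10.7 degrees, less where a joint would pass 70% of its speed; a pose out of reach is approached as far as the arm can. A call with a gripper value outside its range is refused whole. The fingers move at their own pace and stop on an object; "grip_force" is the grip in N (left out, the last holds). Time passes only in rows, so rows that do not move let the fingers close. It gives the time, the measured TCP pose, the force and the opening at its end, in the units of the state.
- r.get_obs(): the state, without advancing time (a new reading comes with each control period).
- eyes.grab_frame(name): name is "side" or "top" or "wrist"; returns a dict with "color" (480x640x3 uint8, blue, green, red), "intrinsics" (3x3 intrinsics, pixels), "R" (3x3) and "t" (3): a world point X has camera coordinates R X + t; the wrist camera has in their place "T_tool_cam" (4x4, takes a point from camera to tool coordinates, whose origin is the TCP and whose axes are the flange's). Camera axes: x right, y down, z forward; pixel columns grow to the right and rows downward; lengths in m; the calibration is good to about 2 mm. The wrist camera is an equidistant fisheye: a pixel r from the principal point sees the ray r / f radians off the axis. A picture is of the moment at which its call begins: read the wrist's pose just before it. There is no depth.
- r.hand_in(): hands the job in, once; it reports no verdict.
Trained networks look in a picture, given as the dict that the camera call returned (one of the last four; its "shot" number tells which), for a name from the list of things; names that differ only in an ending like _2 or _b are one class to them, and where a whole thing is asked for, a point or a joint stands for the part that bears it (a point fixed in the world has none). Each returns a list of dicts, best first, with "confidence" (0 to 1); they miss things now and then, are a little off and sometimes report something else, mostly with a low value. They report only what shows in the picture. A call takes as long as a camera call. They do not tell look-alikes from the thing itself.
- spotter.search_frame(picture, query): "uv" ([column, row] in pixels, amid what is visible of it).
- spotter.trace(picture, query): "pixels" (480x640 bool, what is visible of it) and "uv" ([column, row] in pixels, amid what is visible of it).
- spotter.mark_of(picture, query): "uv" ([column, row] in pixels: a listed point, or the origin of a listed thing).
The state is a dict: "clock": time; "joints": joint angles; "qvel": joint speeds; "tau": joint torques, N m; "tcp_pos": TCP position; "orientation": TCP orientation; "contact_force": force on the tool from outside, world axes, zero at the start; "moment": the same for the moment, N m; "grip_width": finger opening in m.
Only numpy, scipy, OpenCV 4.12 (cv2) and the standard library are available. Lean on these libraries where they do the work, as an engineer would, in place of code of your own. Each camera call takes 0.05 s, during which the arm holds its last target.

## Working session

There is one attempt and no reset: what is moved stays moved. The work goes in short steps, Python scripts to look and compute and a tool call to move; the robot and the scene stay as the last step left them, time stands still between calls to the robot, and variables do not carry over. Pictures are saved under pics/ and viewed, and the job is handed in when it is done.

Besides the shell and the picture viewer there is one more tool, called after ">>>" as name(argument=value, ...) on one line, values as JSON. carry_out: Moves the arm, as the interface text tells. Its arguments: {"type":"object","properties":{"series":{"type":"string"},"grip_force":{"type":"number"}},"required":["series"]}

```bash
ls; mkdir -p pics
python3 - <<'E'
from bench import r, eyes, spotter
import cv2
o=r.get_obs(); print(o, r.tip_reach)
for n in ("side","top","wrist"):
    p=eyes.grab_frame(n); cv2.imwrite(f"pics/{n}0.png",p["color"])
    print(n,{k:v for k,v in p.items() if k!="color"})
    if n!="wrist":
        for q in ["case","case_floor","sloping_rest","iron_weight","dish","teal_cap","sample_jar","dropper_bottle","conical_flask_1"]:
            try:print(q,[(list(map(lambda v:round(float(v)),d["uv"])),round(d["confidence"],2)) for d in spotter.mark_of(p,q)][:3])
            except Exception as e: print(q,e)
E
```

```text
pics
{'clock': 0.0, 'joints': array([-1.3891242 ,  0.47780887,  0.02232874,  1.55645467, -0.01149554,
        1.10929782, -0.08313541]), 'qvel': array([ 3.24445329e-04,  7.31584009e-04,  1.92486068e-04, -1.08928244e-03,
       -1.69827141e-05, -1.30489293e-03,  1.07919431e-03]), 'tau': array([-2.50274597e-04, -5.96466029e+01,  1.60785299e+00, -2.81186289e+01,
        1.25294714e-02,  9.53489682e-03, -5.30194214e-06]), 'tcp_pos': array([0.19271283, 0.64630033, 0.23831825]), 'orientation': array([-4.53566418e-01, -3.10854560e+00,  2.88393757e-03]), 'contact_force': array([-0.31263122, -0.01983766,  0.06568065]), 'moment': array([-0.01182967,  0.03041976, -0.01331296]), 'grip_width': 0.08508273216262419} 0.008
side {'intrinsics': array([[433.20395052,   0.        , 319.24802869],
       [  0.        , 433.20395052, 242.74797231],
       [  0.        ,   0.        ,   1.        ]]), 'R': array([[ 0.82371623, -0.56693283,  0.00887319],
       [-0.28696782, -0.43034031, -0.85583684],
       [ 0.48902049,  0.70242037, -0.51716978]]), 't': array([-0.45558361,  0.24505194,  0.72365952]), 'sho
[... 869 characters left out ...]
h [([420, 295], 0.87)]
teal_cap [([379, 283], 0.64)]
sample_jar [([245, 225], 0.79)]
dropper_bottle [([381, 222], 0.66)]
conical_flask_1 [([426, 205], 0.81)]
wrist {'intrinsics': array([[371.64829954,   0.        , 321.87106118],
       [  0.        , 371.64829954, 236.88940498],
       [  0.        ,   0.        ,   1.        ]]), 'T_tool_cam': array([[-4.49177611e-04, -9.50318848e-01, -3.11277825e-01,
         8.01144319e-02],
       [ 9.99999884e-01, -4.81789128e-04,  2.78713417e-05,
         4.74803071e-04],
       [-1.76456933e-04, -3.11277776e-01,  9.50318954e-01,
        -1.36140037e-01],
       [ 0.00000000e+00,  0.00000000e+00,  0.00000000e+00,
         1.00000000e+00]]), 'shot': 3}
```

View pics/side0.png

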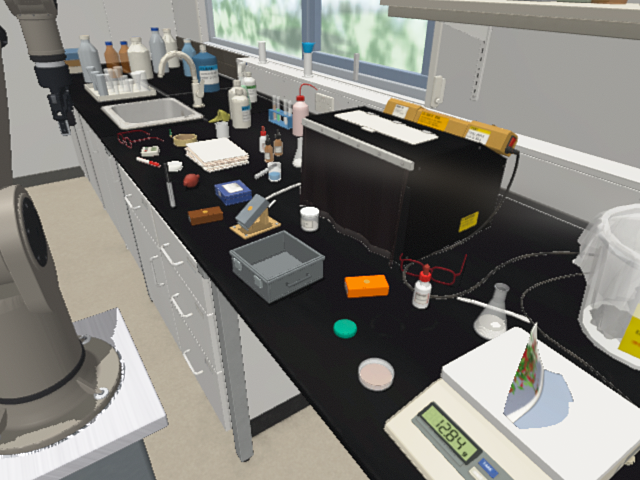

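View pics/top0.png

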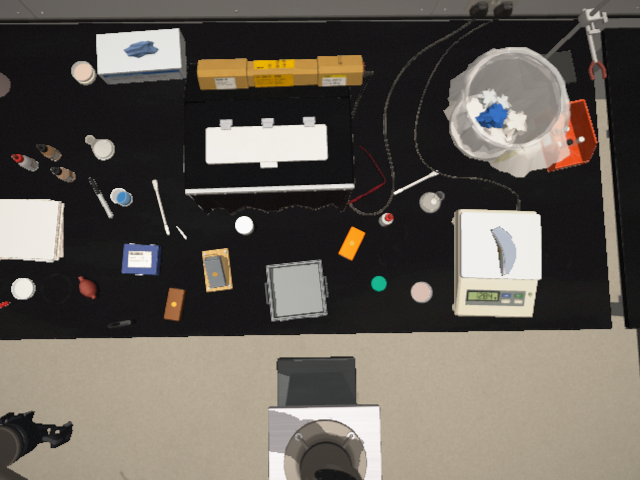

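View pics/wrist0.png

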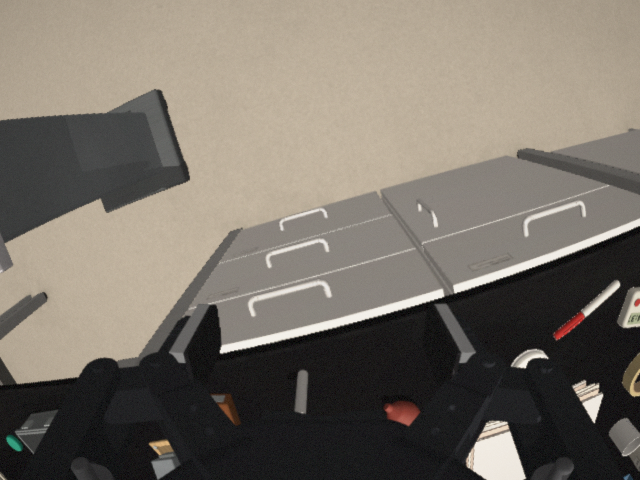

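The top view shows the weight on its rest at (216,269), the case at (296,290), the cap at (379,283) and the dish at (421,292). The brown block at (174,304) and the orange one at (352,243) are look-alikes. Next I trace the masks and fit poses.

Run:
```python
from bench import r, eyes, spotter
import numpy as np, pickle
D={}
for n in ("top","side"):
    p=eyes.grab_frame(n); D[n]={k:v for k,v in p.items()}
    D[n]["m"]={}
    for q in ["case","sloping_rest","iron_weight","dish","teal_cap"]:
        L=spotter.trace(p,q); D[n]["m"][q]=L
        print(n,q,[(np.round(d["uv"]).tolist(),round(d["confidence"],2),int(d["pixels"].sum())) for d in L][:4])
pickle.dump(D,open("D.pkl","wb")); print(r.get_obs()["clock"])
```

```text
top case [([296.0, 288.0], 0.7, 3296)]
top sloping_rest [([224.0, 266.0], 0.96, 578), ([214.0, 269.0], 0.69, 539)]
top iron_weight [([353.0, 246.0], 0.98, 443), ([174.0, 302.0], 0.97, 549), ([213.0, 270.0], 0.55, 546)]
top dish [([419.0, 291.0], 0.87, 367)]
top teal_cap [([377.0, 282.0], 0.65, 158), ([244.0, 224.0], 0.29, 278), ([225.0, 264.0], 0.22, 496)]
side case [([276.0, 266.0], 0.68, 4466)]
side sloping_rest [([261.0, 230.0], 0.96, 581)]
side iron_weight [([210.0, 214.0], 0.77, 433), ([253.0, 209.0], 0.76, 623), ([366.0, 288.0], 0.61, 885)]
side dish [([376.0, 373.0], 0.73, 959)]
side teal_cap [([346.0, 326.0], 0.89, 392)]
1.65
```

```bash
cat > h.py <<'E'
import numpy as np, cv2, pickle
from scipy.spatial.transform import Rotation as Ro
from scipy.optimize import minimize
def proj(c,X):
    P=X@c["R"].T+c["t"]; q=P@c["intrinsics"].T; return q[:,:2]/q[:,2:]
def box(a,b,c,z0=0): return np.array([[sx*a/2,sy*b/2,z0+s*c] for sx in(-1,1) for sy in(-1,1) for s in (0,1)])
def cyl(d,h,z0=0):
    t=np.linspace(0,2*np.pi,48,endpoint=False); c=np.c_[np.cos(t)*d/2,np.sin(t)*d/2]
    return np.r_[np.c_[c,0*t+z0],np.c_[c,0*t+z0+h]]
def sil(c,X,S=4):
    u=(proj(c,X)+.5)*S-.5; m=np.zeros((480*S,640*S),np.uint8)
    cv2.fillConvexPoly(m,cv2.convexHull(np.round(u*16).astype(np.int32)),1,shift=4)
    return cv2.resize(m.astype(np.float32),(640,480),interpolation=cv2.INTER_AREA)
def iou(s,m): m=m.astype(np.float32); return np.minimum(s,m).sum()/np.maximum(s,m).sum()
TL=np.radians(35)
def wpose(x,y,yaw,s=-0.0):   # rest pose -> weight transform
    Rz=Ro.from_euler('z',yaw).as_matrix(); Rw=Rz@Ro.from_euler('y',-TL).as_matrix()
    o=np.array([x,y,.045])+Rw@np.array([s,0,0]); return Rw,o
E
cat > fit.py <<'E'
from h import *
D=pickle.load(open("D.pkl","rb"))
def pick(n,q,uv):
    return min(D[n]["m"][q],key=lambda d:np.linalg.norm(np.array(d["uv"])-uv))["pixels"]
def px2(n,uv,z):
    c=D[n]; d=c["R"].T@np.linalg.solve(c["intrinsics"],[*uv,1]); o=-c["R"].T@c["t"]; return o+d*(z-o[2])/d[2]
def fit(name,gen,x0,ms,cams=("top","side")):
    f=lambda p:-sum(iou(sil(D[n],gen(p)),ms[n]) for n in cams)
    best=None
    for dy in (0,) if len(x0)==2 else (-.5,-.2,0,.2,.5):
        z=np.array(x0,float); 
        if len(z)>2: z[2]+=dy
        st=np.vstack([z]+[z+e for e in np.diag([.01,.01,.15][:len(z)])])
        o=minimize(f,z,method="Nelder-Mead",options=dict(initial_simplex=st,xatol=1e-4,fatol=1e-4))
        if best is None or o.fun<best.fun: best=o
    print(name,cams,np.round(best.x,4),best.fun); return best.x
for cams in (("top","side"),("top",),("side",)):
    fit("dish",lambda p:cyl(.061,.016)+[p[0],p[1],0],px2("top",(420,292),.008)[:2],{"top":pick("top","dish",(420,291)),"side":pick("side","dish",(376,373))},cams)
    fit("cap",lambda p:cyl(.046,.012)+[p[0],p[1],0],px2("top",(378,283),.006)[:2],{"top":pick("top","teal_cap",(378,283)),"side":pick("side","teal_cap",(346,327))},cams)
    def g(p):
        R=Ro.from_euler('z',p[2]).as_matrix()
        X=np.r_[box(.158,.158,.01,.05),box(.15,.15,.06)]@R.T; return X+[p[0],p[1],0]
    fit("case",g,[*px2("top",(296,289),.04)[:2],0.05],{"top":pick("top","case",(296,288)),"side":pick("side","case",(276,266))},cams)
    def gw(p):
        R,o=wpose(*p); return box(.09,.045,.025)@R.T+o
    fit("weight",gw,[*px2("top",(216,270),.05)[:2],0.05],{"top":pick("top","iron_weight",(214,270)),"side":pick("side","iron_weight",(253,209))},cams)
for n in ("top","side"): print(n,D[n]["t"]@D[n]["R"]*-1)
E
python3 fit.py
python3 - <<'E'
import pickle,cv2,numpy as np
D=pickle.load(open("D.pkl","rb"))
t=D["top"]["color"];s=D["side"]["color"]
a=cv2.resize(t[235:340,165:345],(800,467),interpolation=cv2.INTER_CUBIC)
cv2.imwrite("pics/zt.png",a)
cv2.imwrite("pics/zs.png",cv2.resize(s[180:310,180:340],(738,600),interpolation=cv2.INTER_CUBIC))
cv2.imwrite("pics/zt2.png",cv2.resize(t[260:320,360:450],(800,533),interpolation=cv2.INTER_CUBIC))
E
```

```text
dish ('top', 'side') [ 0.4739 -0.2865] -1.893697738647461
cap ('top', 'side') [ 0.5006 -0.1646] -1.6840183734893799
case ('top', 'side') [0.4854 0.0752 0.0923] -1.9179588556289673
weight ('top', 'side') [0.5472 0.3031 0.0888] -1.8431118726730347
dish ('top',) [ 0.4737 -0.2863] -0.9446884393692017
cap ('top',) [ 0.4993 -0.164 ] -0.750148355960846
case ('top',) [0.4854 0.0756 0.0892] -0.9474663734436035
weight ('top',) [0.5462 0.3035 0.1083] -0.9342586398124695
dish ('side',) [ 0.4739 -0.2869] -0.9514762759208679
cap ('side',) [ 0.5006 -0.1646] -0.934959352016449
case ('side',) [0.4854 0.075  0.0929] -0.9710510969161987
weight ('side',) [0.5478 0.302  0.0629] -0.9281256198883057
top [0.49132285 0.05578387 1.38998409]
side [ 0.0917093  -0.66114277  0.58802178]
```

View pics/zt.png

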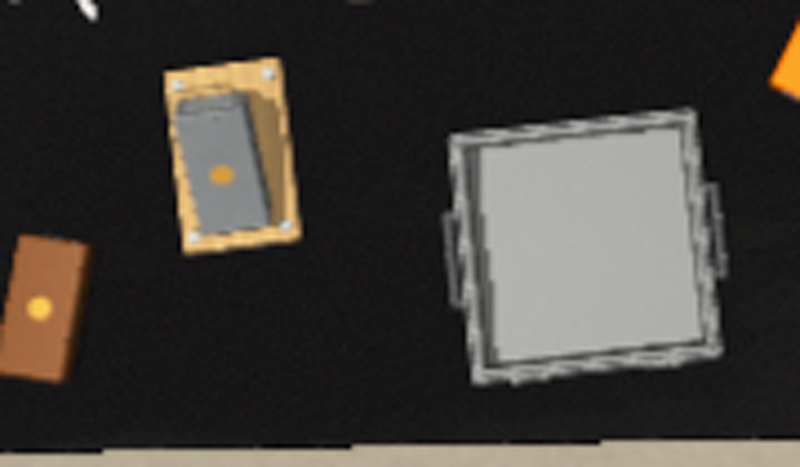

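View pics/zs.png

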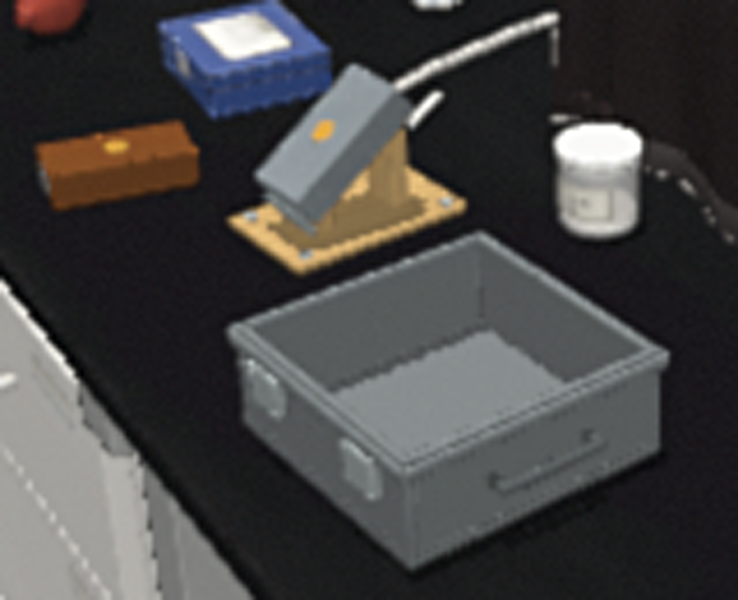

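View pics/zt2.png

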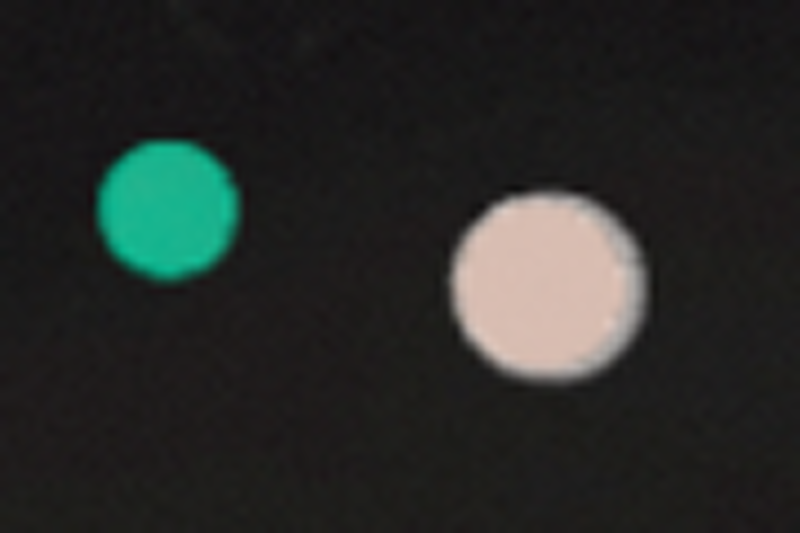

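```bash
cat >> fit.py <<'E'
print("----")
R,o=wpose(.5472,.3031,.095); P=(R@[0,0,.025]+o)[None]
for n in ("top","side"): print(n,"plug pred",proj(D[n],P))
for n,(u0,u1,v0,v1) in {"top":(200,235,255,290),"side":(235,275,190,230)}.items():
    hsv=cv2.cvtColor(D[n]["color"],cv2.COLOR_BGR2HSV).astype(int); m=(hsv[...,1]>130)&(hsv[...,2]>120)
    if n=="side": m&=(hsv[...,1]>150)
    k=np.zeros_like(m);k[v0:v1,u0:u1]=1;m&=k; ys,xs=np.nonzero(m); print("plug seen",n,xs.mean() if len(xs) else 0,ys.mean() if len(xs) else 0,len(xs), xs.std(),ys.std())
for n,uv in {"top":(379,283),"side":(346,328)}.items():
    hsv=cv2.cvtColor(D[n]["color"],cv2.COLOR_BGR2HSV).astype(int); m=(abs(hsv[...,0]-80)<15)&(hsv[...,1]>120)&(hsv[...,2]>60)
    k=np.zeros(m.shape,np.uint8); cv2.circle(k,uv,25,1,-1); D[n].setdefault("c",m&(k>0))
fit("capcol",lambda p:cyl(.046,.012)+[p[0],p[1],0],[.5,-.165],{n:D[n]["c"] for n in("top","side")})
fit("capcol",lambda p:cyl(.046,.012)+[p[0],p[1],0],[.5,-.165],{n:D[n]["c"] for n in("top","side")},("top",))
E
python3 fit.py | sed -n '/----/,$p'
```

```text
----
top plug pred [[214.12469699 273.48552028]]
side plug pred [[249.52067531 207.80020992]]
plug seen top 214.5 274.0 12 1.118033988749895 0.816496580927726
plug seen side 249.5 208.0 8 0.8660254037844386 0.8660254037844386
capcol ('top', 'side') [ 0.4989 -0.1653] -1.8483004570007324
capcol ('top',) [ 0.4979 -0.1652] -0.9480406641960144
```

>>> carry_out(series="0 0 0 -0.13 1; 0 0 0 -0.13 1; 0 0 0 -0.125 1", grip_force=40)

```text
clock: 2.02
tcp_pos: [0.1929, 0.6469, 0.2393]
orientation: [-0.156, 3.138, 0.0]
contact_force: [-0.5, 0.2, -0.2]
grip_width: 0.085
```

```bash
cat > go.py <<'E'
import sys,numpy as np
from bench import r
from scipy.spatial.transform import Rotation as Ro
o=r.get_obs(); R=Ro.from_rotvec(o["orientation"]).as_matrix()
t=np.array(list(map(float,sys.argv[1:4])))
print("clock",round(o["clock"],2),"tcp",np.round(o["tcp_pos"],4),"w",round(o["grip_width"],4),"F",np.round(o["contact_force"],1),"jaw deg",round(np.degrees(np.arctan2(R[1,1],R[0,1])),2))
print("tool shift cm",np.round(R.T@(t-o["tcp_pos"])*100,2))
E
python3 go.py .538 .302 .13
```

```text
clock 2.02 tcp [0.1929 0.6469 0.2393] w 0.085 F [-0.5  0.2 -0.2] jaw deg 95.69
tool shift cm [-30.92 -37.74  10.93]
```

>>> carry_out(series="-3 -3.7 0.5 0 1; -3 -3.7 0.5 0 1; -3 -3.7 0.5 0 1; -3 -3.7 0.5 0 1; -3 -3.7 0.5 0 1; -3 -3.7 0.5 0 1; -3 -3.7 0.5 0 1; -3 -3.7 0.5 0 1")

```text
clock: 3.02
tcp_pos: [0.461, 0.374, 0.1994]
orientation: [-0.15, 3.138, 0.001]
contact_force: [0.5, 0.8, 0.1]
grip_width: 0.0854
```

>>> carry_out(series="-3 -3.7 1 0 1; -2 -2.7 1 0 1; -1 -1.5 1 0 1; 0 0 1 0 1; 0 0 0 0 1")

```text
clock: 3.65
tcp_pos: [0.5254, 0.3036, 0.1583]
orientation: [0.153, -3.136, 0.0]
contact_force: [0.3, 0.1, 0.4]
grip_width: 0.0853
```

```bash
python3 go.py .538 .302 .13
```

```text
clock 3.65 tcp [0.5254 0.3036 0.1583] w 0.0853 F [0.3 0.1 0.4] jaw deg 95.59
tool shift cm [-1.25 -0.28  2.82]
```

>>> carry_out(series="-1.3 -0.3 1 0 1; 0 0 1 0 1; 0 0 0.8 0 1; 0 0 0 0 1")

```text
clock: 4.15
tcp_pos: [0.5396, 0.3002, 0.1303]
orientation: [0.15, -3.136, 0.001]
contact_force: [0.1, 0.0, 0.4]
grip_width: 0.0854
```

```bash
cat > wr.py <<'E'
import sys,pickle,numpy as np,cv2
from bench import r,eyes,spotter
from scipy.spatial.transform import Rotation as Ro
def wproj(p,o,X):
    R=Ro.from_rotvec(o["orientation"]).as_matrix(); T=p["T_tool_cam"]
    Xt=(X-o["tcp_pos"])@R; Xc=(Xt-T[:3,3])@T[:3,:3]
    th=np.arctan2(np.hypot(Xc[:,0],Xc[:,1]),Xc[:,2]); ph=np.arctan2(Xc[:,1],Xc[:,0]); K=p["intrinsics"]
    return np.c_[K[0,2]+K[0,0]*th*np.cos(ph),K[1,2]+K[1,1]*th*np.sin(ph)]
E
cat > w1.py <<'E'
from wr import *; from h import *
o=r.get_obs(); p=eyes.grab_frame("wrist"); im=p["color"].copy()
R,t=wpose(.5472,.3031,.095); X=box(.09,.045,.025)@R.T+t
for u in wproj(p,o,X): cv2.circle(im,tuple(np.round(u).astype(int)),3,(0,0,255),-1)
for u in wproj(p,o,(R@[0,0,.025]+t)[None]): cv2.circle(im,tuple(np.round(u).astype(int)),3,(255,0,255),-1)
cv2.imwrite("pics/w1.png",im)
E
python3 w1.py; python3 go.py .538 .302 .052
```

```text
clock 4.2 tcp [0.54   0.3003 0.1309] w 0.0852 F [-0.7 -1.   0.1] jaw deg 95.47
tool shift cm [0.17 0.19 7.89]
```

View pics/w1.png

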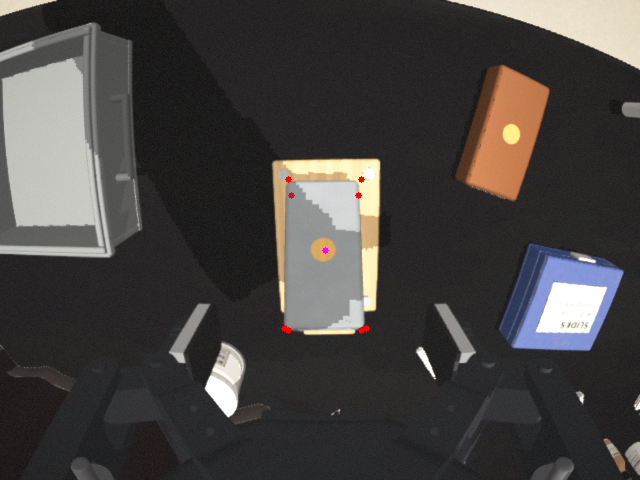

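The overlay of the fitted weight agrees with the picture: the plug is seen at (322,250) against (325,250) predicted. The jaws are centred on it, so I go down.

>>> carry_out(series="0.2 0 1.5 0 1; 0 0 1.5 0 1; 0 0 1.5 0 1; 0 0 1.5 0 1; 0 0 1.2 0 1; 0 0 0.7 0 1; 0 0 0 0 1")

```text
clock: 5.08
tcp_pos: [0.5382, 0.3, 0.0518]
orientation: [0.149, -3.137, 0.001]
contact_force: [0.4, -0.4, -0.1]
grip_width: 0.0851
```

>>> carry_out(series="0 0 0 0 0.6; 0 0 0 0 0.45; 0 0 0 0 0.3; 0 0 0 0 0.3; 0 0 0 0 0.3; 0 0 0 0 0.3", grip_force=40)

```text
clock: 5.82
tcp_pos: [0.5387, 0.3006, 0.053]
orientation: [-0.15, 3.137, 0.001]
contact_force: [-1.6, 0.3, 5.8]
grip_width: 0.0444
```

```bash
python3 go.py .538 .302 .052
```

```text
clock 5.83 tcp [0.5387 0.3006 0.053 ] w 0.0444 F [-1.6  0.3  5.8] jaw deg 95.47
tool shift cm [0.06 0.14 0.1 ]
```

Gripped at 44.4 mm. Now lift.

>>> carry_out(series="0 0 -0.5 0 0.2; 0 0 -1 0 0.2; 0 0 -1.5 0 0.2; 0 0 -1.5 0 0.2; 0 0 -1.5 0 0.2; 0 0 -1.5 0 0.2; 0 0 -0.5 0 0.2; 0 0 0 0 0.2")

```text
clock: 6.82
tcp_pos: [0.5385, 0.3002, 0.1327]
orientation: [-0.15, 3.138, 0.001]
contact_force: [-0.4, 0.3, -8.0]
grip_width: 0.0442
```

```bash
python3 - <<'E'
from bench import r,eyes
import cv2
for n in ("side","wrist"):
    c=eyes.grab_frame(n)["color"]
    if n=="side": c=cv2.resize(c[140:300,170:350],(675,600),interpolation=cv2.INTER_CUBIC)
    cv2.imwrite(f"pics/l_{n}.png",c)
E
python3 go.py .4684 .0735 .13
```

```text
clock 6.92 tcp [0.538  0.2999 0.1317] w 0.0443 F [ 0.2 -0.1 -7.7] jaw deg 95.45
tool shift cm [  9.08 -21.87   0.19]
```

View pics/l_side.png

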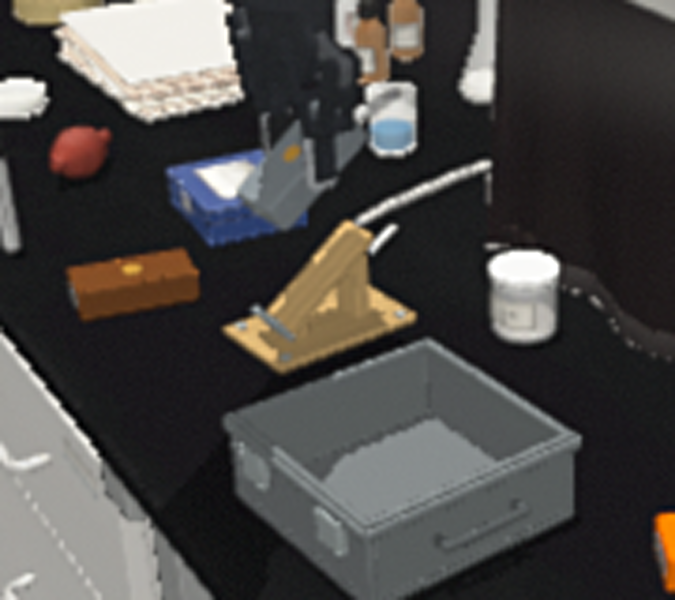

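View pics/l_wrist.png

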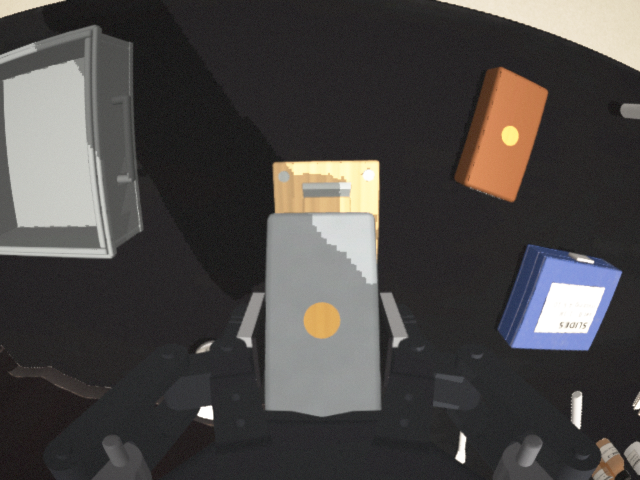

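The weight is held at its slope angle with the plug centred at (322,320), and the rest is empty. I carry it over the case.

>>> carry_out(series="0.5 -1.2 0 0 0.2; 1.2 -3 0 0 0.2; 1.6 -3.8 0 0 0.2; 1.6 -3.8 0 0 0.2; 1.6 -3.8 0 0 0.2; 1.3 -3.3 0 0 0.2; 0.8 -2 0 0 0.2; 0.4 -0.8 0 0 0.2")

```text
clock: 7.92
tcp_pos: [0.4685, 0.0734, 0.1322]
orientation: [0.145, -3.137, 0.001]
contact_force: [0.3, -0.1, -6.8]
grip_width: 0.0443
```

>>> carry_out(series="0 0 0 0 0.2; 0 0 0 0 0.2")

```text
clock: 8.18
tcp_pos: [0.4699, 0.0767, 0.1324]
orientation: [-0.152, 3.137, 0.001]
contact_force: [-0.0, 0.3, -7.9]
grip_width: 0.0443
```

```bash
python3 go.py .4684 .0735 .045
python3 - <<'E'
from bench import r,eyes
import cv2
cv2.imwrite(f"pics/c_w.png",eyes.grab_frame("wrist")["color"])
E
```

```text
clock 8.18 tcp [0.4699 0.0767 0.1324] w 0.0443 F [-0.   0.3 -7.9] jaw deg 95.53
tool shift cm [ 0.18 -0.31  8.74]
```

View pics/c_w.png

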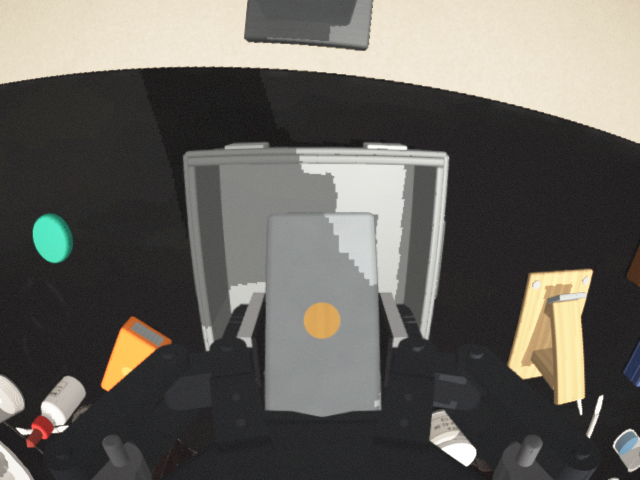

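>>> carry_out(series="0.2 -0.3 1 0 0.2; 0 0 1.5 0 0.2; 0 0 1.5 0 0.2; 0 0 1.5 0 0.2; 0 0 1.5 0 0.2; 0 0 1 0 0.2; 0 0 0.5 0 0.2; 0 0 0 0 0.2", grip_force=25)

```text
clock: 9.22
tcp_pos: [0.4677, 0.0724, 0.0471]
orientation: [0.149, -3.138, 0.0]
contact_force: [0.3, -0.3, -6.7]
grip_width: 0.044
```

```bash
python3 go.py .4684 .0735 .0385
```

```text
clock 9.22 tcp [0.4677 0.0724 0.0471] w 0.044 F [ 0.3 -0.3 -6.7] jaw deg 95.45
tool shift cm [-0.08  0.1   0.86]
```

>>> carry_out(series="0 0 0.3 0 0.2; 0 0 0.2 0 0.2; 0 0 0.15 0 0.2; 0 0 0.1 0 0.2; 0 0 0 0 0.2")

```text
clock: 9.85
tcp_pos: [0.4677, 0.0724, 0.0398]
orientation: [0.149, -3.138, -0.0]
contact_force: [-0.1, -0.4, -7.9]
grip_width: 0.0445
```

>>> carry_out(series="0 0 0.1 0 0.2; 0 0 0.1 0 0.2; 0 0 0 0 0.2")

```text
clock: 10.22
tcp_pos: [0.4685, 0.0724, 0.0385]
orientation: [-0.149, 3.137, 0.0]
contact_force: [0.2, 0.5, 4.1]
grip_width: 0.0444
```

>>> carry_out(series="-0.17 0 0.13 0 0.2; -0.16 0 0.13 0 0.2; -0.15 0 0.14 0 0.2; -0.15 0 0.15 0 0.2; 0 0 0 0 0.2")

```text
clock: 10.85
tcp_pos: [0.4754, 0.073, 0.033]
orientation: [-0.149, 3.136, 0.0]
contact_force: [-0.0, -1.0, 4.4]
grip_width: 0.0441
```

Run:
```python
from bench import r,eyes
import cv2
c=eyes.grab_frame("side")["color"]
cv2.imwrite(f"pics/p1.png",cv2.resize(c[180:310,200:360],(738,600),interpolation=cv2.INTER_CUBIC))
```

```text
(no output)
```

View pics/p1.png

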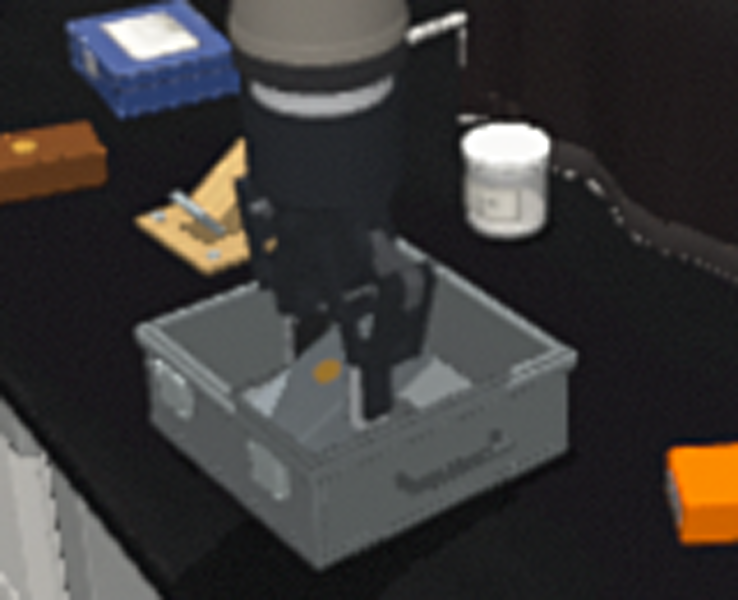

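It is turning down as planned with only about 4 N of force. I continue the arc.

>>> carry_out(series="-0.14 0 0.15 0 0.2; -0.13 0 0.16 0 0.2; -0.13 0 0.16 0 0.2; -0.12 0 0.17 0 0.2; -0.11 0 0.17 0 0.2; -0.11 0 0.18 0 0.2; 0 0 0 0 0.2")

```text
clock: 11.78
tcp_pos: [0.4836, 0.0738, 0.0231]
orientation: [-0.149, 3.134, 0.001]
contact_force: [4.8, -1.9, 4.1]
grip_width: 0.0447
```

>>> carry_out(series="-0.1 0 0.18 0 0.2; -0.09 0 0.19 0 0.2; -0.08 0 0.19 0 0.2; 0 0 0.1 0 0.2; 0 0 0 0 0.2")

```text
clock: 12.4
tcp_pos: [0.4868, 0.0742, 0.0167]
orientation: [-0.149, 3.133, 0.001]
contact_force: [5.3, -1.5, 3.6]
grip_width: 0.044
```

```bash
python3 go.py .4854 .0752 .015
python3 - <<'E'
from bench import r,eyes
import cv2
c=eyes.grab_frame("side")["color"]
cv2.imwrite(f"pics/p2.png",cv2.resize(c[180:310,200:360],(738,600),interpolation=cv2.INTER_CUBIC))
cv2.imwrite(f"pics/p2w.png",eyes.grab_frame("wrist")["color"])
E
```

```text
clock 12.4 tcp [0.4868 0.0742 0.0167] w 0.044 F [ 5.3 -1.5  3.6] jaw deg 95.43
tool shift cm [0.13 0.11 0.17]
```

View pics/p2.png

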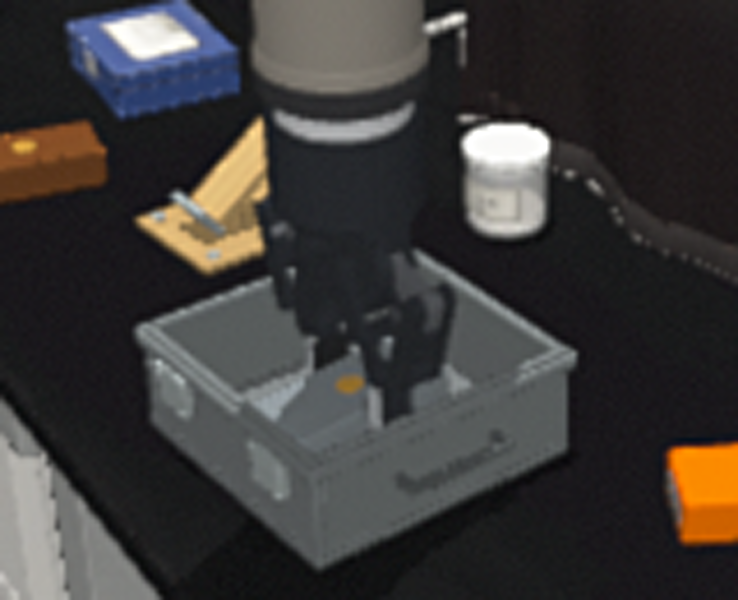

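View pics/p2w.png

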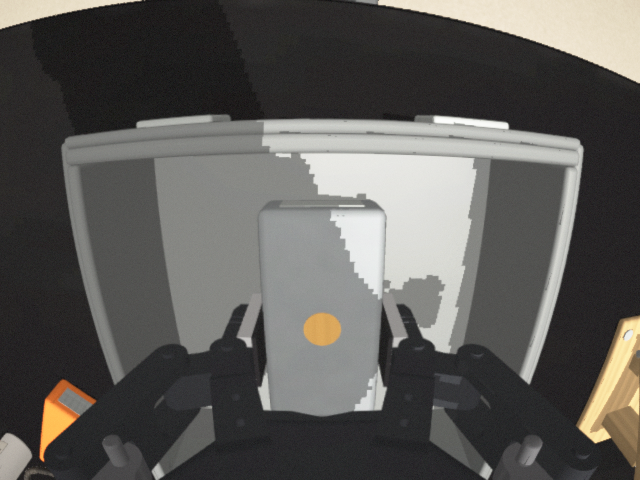

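>>> carry_out(series="-0.03 0 0.1 0 0.2; -0.03 0 0.1 0 0.2; 0 0 0 0 0.2")

```text
clock: 12.88
tcp_pos: [0.4875, 0.0742, 0.0148]
orientation: [-0.148, 3.133, 0.001]
contact_force: [6.5, -2.4, 4.9]
grip_width: 0.0445
```

```bash
cat > tilt.py <<'E'
from wr import *; from h import *
from scipy.optimize import least_squares
import sys
o=r.get_obs(); p=eyes.grab_frame("wrist"); cv2.imwrite(sys.argv[1],p["color"])
g=p["color"]; hsv=cv2.cvtColor(g,cv2.COLOR_BGR2HSV).astype(int)
m=((abs(hsv[...,0]-18)<8)&(hsv[...,1]>100)&(hsv[...,2]>120)); m[:,:270]=0;m[:,375:]=0;m[:250]=0
ys,xs=np.nonzero(m); print("plug",xs.mean(),ys.mean(),len(xs))
col=cv2.cvtColor(g,cv2.COLOR_BGR2GRAY)[190:225,290:325].astype(int).mean(1); print(col.round().tolist())
R=Ro.from_rotvec(o["orientation"]).as_matrix()
# predictions for hypotheses of pitch with bottom low edge resting on floor z=.005
for th in np.radians([0,2,4,6,8,10]):
    def res(v):
        Rw=Ro.from_euler('z',.095).as_matrix()@Ro.from_euler('y',-th).as_matrix()
        xw=np.array([np.cos(.095),np.sin(.095),0]); yw=np.array([-np.sin(.095),np.cos(.095),0])
        O=np.array([o["tcp_pos"][0],o["tcp_pos"][1],0])+xw*v[0]+yw*v[1]; O[2]=.005+.045*np.sin(th)
        P=np.array([[0,0,.025],[-.045+.003,0,.025],[-.045,0,.022],[0,0,.025]])@Rw.T+O
        return wproj(p,o,P)
    s=least_squares(lambda v:(res(v)[0]-[xs.mean(),ys.mean()]),[0,0],x_scale=.01)
    print(round(np.degrees(th)),s.x.round(4),"low end rows (top start, rounding)",res(s.x)[1:3,1].round(1))
E
python3 tilt.py pics/p3.png; python3 go.py .4854 .0752 .015
```

```text
plug 321.8733905579399 329.7800429184549 932
[154.0, 154.0, 154.0, 144.0, 137.0, 135.0, 135.0, 135.0, 132.0, 125.0, 125.0, 130.0, 130.0, 130.0, 129.0, 131.0, 141.0, 141.0, 123.0, 114.0, 118.0, 126.0, 135.0, 142.0, 145.0, 146.0, 146.0, 147.0, 149.0, 150.0, 150.0, 150.0, 151.0, 151.0, 151.0]
0 [-0.0031  0.0005] low end rows (top start, rounding) [223.9 213. ]
2 [-0.0032  0.0005] low end rows (top start, rounding) [221.2 210.5]
4 [-0.0033  0.0005] low end rows (top start, rounding) [218.6 208.3]
6 [-0.0034  0.0005] low end rows (top start, rounding) [216.3 206.2]
8 [-0.0035  0.0005] low end rows (top start, rounding) [214.1 204.3]
10 [-0.0035  0.0005] low end rows (top start, rounding) [212.1 202.6]
clock 12.93 tcp [0.4875 0.0743 0.0148] w 0.0445 F [ 5.3 -1.5  4.7] jaw deg 95.43
tool shift cm [ 0.2   0.11 -0.02]
```

View pics/p3.png

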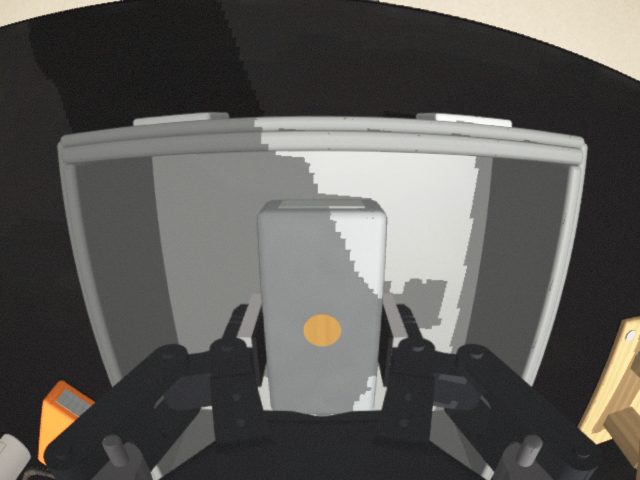

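>>> carry_out(series="-0.02 0 0.1 0 0.2; -0.02 0 0.08 0 0.2; 0 0 0 0 0.2")

```text
clock: 13.3
tcp_pos: [0.4881, 0.0743, 0.013]
orientation: [-0.148, 3.132, 0.001]
contact_force: [6.7, -1.6, 4.2]
grip_width: 0.0445
```

```bash
python3 tilt.py pics/p4.png; python3 go.py .4854 .0752 .015
```

```text
plug 321.8172866520788 330.8501094091904 914
[153.0, 152.0, 149.0, 144.0, 142.0, 141.0, 141.0, 139.0, 130.0, 120.0, 124.0, 131.0, 132.0, 130.0, 130.0, 131.0, 131.0, 135.0, 141.0, 139.0, 116.0, 113.0, 119.0, 126.0, 134.0, 141.0, 144.0, 144.0, 145.0, 145.0, 146.0, 148.0, 148.0, 148.0, 148.0]
0 [-0.0038  0.0005] low end rows (top start, rounding) [223.5 212.5]
2 [-0.0039  0.0005] low end rows (top start, rounding) [220.7 210. ]
4 [-0.004   0.0005] low end rows (top start, rounding) [218.1 207.6]
6 [-0.0041  0.0005] low end rows (top start, rounding) [215.7 205.5]
8 [-0.0042  0.0005] low end rows (top start, rounding) [213.5 203.6]
10 [-0.0042  0.0005] low end rows (top start, rounding) [211.4 201.8]
clock 13.35 tcp [0.4881 0.0743 0.013 ] w 0.0446 F [ 6.8 -1.4  4.2] jaw deg 95.43
tool shift cm [ 0.26  0.11 -0.2 ]
```

>>> carry_out(series="-0.02 0 0.07 0 0.2; -0.01 0 0.06 0 0.2; 0 0 0 0 0.2", grip_force=20)

```text
clock: 13.72
tcp_pos: [0.4881, 0.0743, 0.0129]
orientation: [-0.148, 3.133, 0.001]
contact_force: [0.9, -2.7, 24.6]
grip_width: 0.0446
```

```bash
python3 tilt.py pics/p5.png; python3 go.py .4854 .0752 .015
```

```text
plug 321.8296943231441 330.9061135371179 916
[153.0, 152.0, 149.0, 144.0, 141.0, 141.0, 141.0, 138.0, 130.0, 120.0, 125.0, 131.0, 132.0, 130.0, 130.0, 131.0, 132.0, 134.0, 142.0, 142.0, 116.0, 113.0, 119.0, 126.0, 133.0, 141.0, 143.0, 144.0, 145.0, 145.0, 146.0, 146.0, 148.0, 148.0, 148.0]
0 [-0.0038  0.0005] low end rows (top start, rounding) [223.5 212.4]
2 [-0.0039  0.0005] low end rows (top start, rounding) [220.7 209.9]
4 [-0.004   0.0005] low end rows (top start, rounding) [218.1 207.6]
6 [-0.0041  0.0005] low end rows (top start, rounding) [215.7 205.5]
8 [-0.0042  0.0005] low end rows (top start, rounding) [213.4 203.5]
10 [-0.0043  0.0005] low end rows (top start, rounding) [211.4 201.8]
clock 13.78 tcp [0.4881 0.0743 0.0129] w 0.0442 F [ 0.8 -1.6 24.2] jaw deg 95.42
tool shift cm [ 0.26  0.11 -0.21]
```

```bash
cat >> tilt.py <<'E'
print("xx")
best=[]
for thd in np.arange(-1,9,1.0):
  for rho in (.0005,.001,.0015,.002,.003):
    th=np.radians(thd)
    Rw=Ro.from_euler('z',.095).as_matrix()@Ro.from_euler('y',-th).as_matrix()
    xw=np.array([np.cos(.095),np.sin(.095),0]); yw=np.array([-np.sin(.095),np.cos(.095),0])
    def res(v,L):
        O=np.array([o["tcp_pos"][0],o["tcp_pos"][1],0])+xw*v[0]+yw*v[1]; O[2]=.005+.045*np.sin(th)
        return wproj(p,o,np.array(L)@Rw.T+O)
    s=least_squares(lambda v:(res(v,[[0,0,.025]])[0]-[xs.mean(),ys.mean()]),[0,0],x_scale=.01)
    q=res(s.x,[[-.045+rho,0,.025],[-.045,0,.025-rho],[-.045,0,.003],[-.045,-.0225,.02],[-.045,.0225,.02]])
    if rho in(.0015,.003): print(thd,rho,"top",q[0,1].round(1),"face top",q[1,1].round(1),"face bot",q[2,1].round(1),"width",(q[3:,0]).round(1))
E
python3 tilt.py pics/p6.png | sed -n '/xx/,$p'
python3 - <<'E'
import cv2
c=cv2.imread("pics/p5.png"); cv2.imwrite("pics/p5z.png",cv2.resize(c[185:235,250:396],(800,274),interpolation=cv2.INTER_NEAREST))
E
```

```text
xx
-1.0 0.0015 top 220.6 face top 215.0 face bot 200.4 width [256.9 386.5]
-1.0 0.003 top 224.9 face top 213.8 face bot 200.4 width [256.9 386.5]
0.0 0.0015 top 219.1 face top 213.6 face bot 200.0 width [256.8 386.6]
0.0 0.003 top 223.5 face top 212.4 face bot 200.0 width [256.8 386.6]
1.0 0.0015 top 217.7 face top 212.2 face bot 199.7 width [256.8 386.6]
1.0 0.003 top 222.0 face top 211.2 face bot 199.7 width [256.8 386.6]
2.0 0.0015 top 216.3 face top 210.9 face bot 199.5 width [256.7 386.7]
2.0 0.003 top 220.7 face top 209.9 face bot 199.5 width [256.7 386.7]
3.0 0.0015 top 214.9 face top 209.6 face bot 199.3 width [256.7 386.7]
3.0 0.003 top 219.4 face top 208.7 face bot 199.3 width [256.7 386.7]
4.0 0.0015 top 213.6 face top 208.4 face bot 199.1 width [256.6 386.8]
4.0 0.003 top 218.1 face top 207.6 face bot 199.1 width [256.6 386.8]
5.0 0.0015 top 212.4 face top 207.2 face bot 199.0 width [256.6 386.8]
5.0 0.003 top 216.9 face top 206.5 face bot 199.0 width [256.6 386.8]
6.0 0.0015 top 211.2 face top 206.1 face bot 199.0 width [256.6 386.8]
6.0 0.003 top 215.7 face top 205.5 face bot 199.0 width [256.6 386.8]
7.0 0.0015 top 210.0 face top 205.0 face bot 199.0 width [256.5 386.8]
7.0 0.003 top 214.5 face top 204.5 face bot 199.0 width [256.5 386.8]
8.0 0.0015 top 208.9 face top 204.0 face bot 199.0 width [256.5 386.8]
8.0 0.003 top 213.4 face top 203.5 face bot 199.0 width [256.5 386.8]
```

View pics/p5z.png

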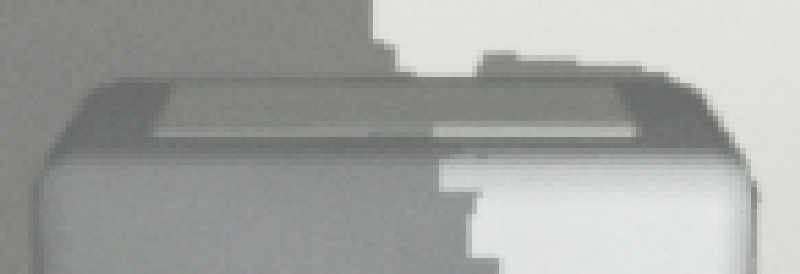

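Force rose to 24 N with the TCP stopped, and the fitted tilt is about 2 degrees. That is small enough to release.

>>> carry_out(series="0 0 -0.05 0 0.5; 0 0 -0.05 0 0.55; 0 0 -0.05 0 0.65; 0 0 0 0 0.7; 0 0 0 0 0.7")

```text
clock: 14.45
tcp_pos: [0.4849, 0.0741, 0.0119]
orientation: [0.15, -3.137, 0.0]
contact_force: [0.4, -0.2, 0.6]
grip_width: 0.0601
```

```bash
python3 tilt.py pics/p7.png|grep -v '0.0015'; python3 go.py .4854 .0752 .015
```

```text
plug 321.53503893214685 338.97886540600666 899
[155.0, 156.0, 155.0, 155.0, 155.0, 155.0, 152.0, 145.0, 144.0, 144.0, 144.0, 144.0, 144.0, 144.0, 144.0, 145.0, 141.0, 127.0, 119.0, 131.0, 133.0, 133.0, 131.0, 133.0, 132.0, 132.0, 134.0, 148.0, 145.0, 118.0, 115.0, 118.0, 125.0, 133.0, 140.0]
0 [-0.0006  0.0004] low end rows (top start, rounding) [232.8 221.7]
2 [-0.0008  0.0004] low end rows (top start, rounding) [230.  219.1]
4 [-0.001   0.0004] low end rows (top start, rounding) [227.3 216.7]
6 [-0.0011  0.0004] low end rows (top start, rounding) [224.8 214.5]
8 [-0.0012  0.0004] low end rows (top start, rounding) [222.5 212.5]
10 [-0.0013  0.0004] low end rows (top start, rounding) [220.4 210.7]
xx
-1.0 0.003 top 234.3 face top 223.1 face bot 208.8 width [256.8 386.2]
0.0 0.003 top 232.8 face top 221.7 face bot 208.4 width [256.7 386.3]
1.0 0.003 top 231.4 face top 220.4 face bot 208.1 width [256.6 386.3]
2.0 0.003 top 230.0 face top 219.1 face bot 207.8 width [256.6 386.4]
3.0 0.003 top 228.6 face top 217.9 face bot 207.6 width [256.5 386.4]
4.0 0.003 top 227.3 face top 216.7 face bot 207.4 width [256.5 386.5]
5.0 0.003 top 226.1 face top 215.6 face bot 207.2 width [256.5 386.5]
6.0 0.003 top 224.8 face top 214.5 face bot 207.1 width [256.4 386.6]
7.0 0.003 top 223.7 face top 213.5 face bot 207.1 width [256.4 386.6]
8.0 0.003 top 222.5 face top 212.5 face bot 207.1 width [256.4 386.6]
clock 14.5 tcp [0.485  0.0741 0.012 ] w 0.0596 F [ 0.5  0.5 -0.3] jaw deg 95.46
tool shift cm [-0.05  0.11 -0.3 ]
```

View pics/p7.png

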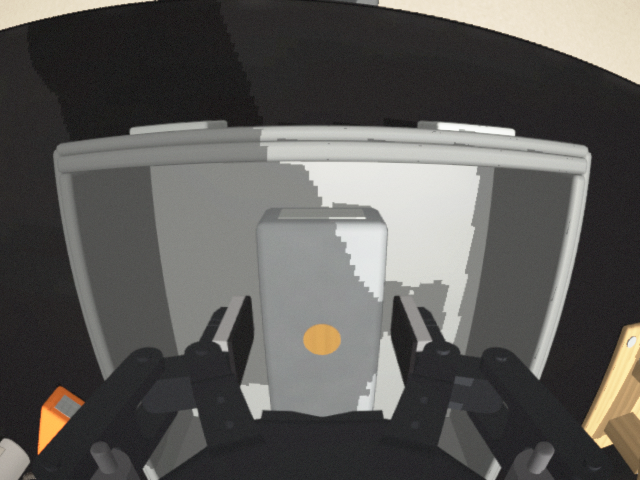

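The weight is free and flat, its centre near (0.4845, 0.0745). I rise and go to the dish.

>>> carry_out(series="0 0 -1 0 0.7; 0 0 -2 0 0.7; 0 0 -3 0 0.7; 0 0 -4 0 0.8; 0 0 -3 0 1; 0 -1 0 0 1; 0 -3 0 0 1; 0.2 -5 0 0 1")

```text
clock: 15.5
tcp_pos: [0.4917, -0.0155, 0.1418]
orientation: [0.155, -3.137, -0.001]
contact_force: [0.4, -0.8, 0.5]
grip_width: 0.0856
```

>>> carry_out(series="0.5 -5 0 0 1; 0.5 -5 0 0 1; 0.8 -5 0 0 1; 1 -5 0 0 1; 1 -3.5 0 0 1; 0 -2 0 0 1; 0 -1 0 0 1; 0 0 0 0 1")

```text
clock: 16.5
tcp_pos: [0.4797, -0.2825, 0.1419]
orientation: [0.151, -3.138, -0.001]
contact_force: [-1.1, 0.1, 0.7]
grip_width: 0.0851
```

```bash
python3 go.py .4738 -.2865 .15
cat > w2.py <<'E'
from wr import *; from h import *
import sys
o=r.get_obs(); p=eyes.grab_frame("wrist"); im=p["color"].copy()
x,y=map(float,sys.argv[1:3]); d,hh=map(float,sys.argv[3:5])
for u in wproj(p,o,cyl(d,hh)+[x,y,0]): cv2.circle(im,tuple(np.round(u).astype(int)),1,(0,0,255),-1)
cv2.imwrite(sys.argv[5],im)
E
python3 w2.py .4738 -.2865 .061 .016 pics/d1.png
```

```text
clock 16.5 tcp [ 0.4797 -0.2825  0.1419] w 0.0851 F [-1.1  0.1  0.7] jaw deg 95.5
tool shift cm [ 0.63 -0.34 -0.81]
```

View pics/d1.png

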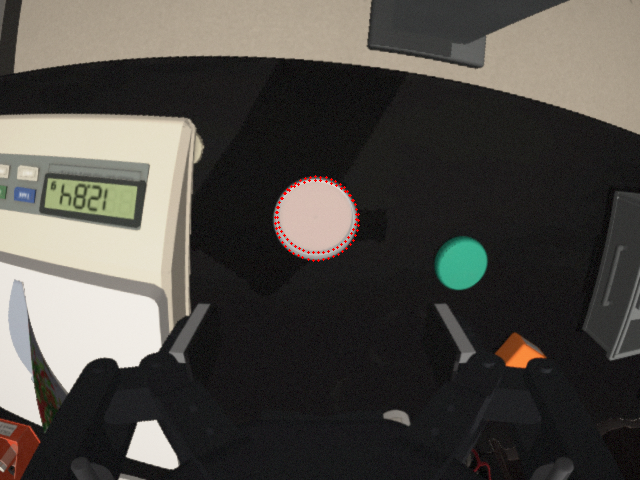

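The dish fit overlays exactly, centred at (316,218). I go down to it.

>>> carry_out(series="0.6 -0.4 2 0 1; 0 0 3 0 1; 0 0 3 0 1; 0 0 2 0 1; 0 0 1.5 0 1; 0 0 1 0 1; 0 0 0 0 1", grip_force=20)

```text
clock: 17.42
tcp_pos: [0.4736, -0.2872, 0.0168]
orientation: [0.15, -3.137, -0.001]
contact_force: [0.3, -0.4, -0.2]
grip_width: 0.0852
```

```bash
python3 go.py .4738 -.2865 .010;python3 w2.py .4738 -.2865 .061 .016 pics/d2.png
```

```text
clock 17.43 tcp [ 0.4736 -0.2872  0.0168] w 0.0852 F [ 0.3 -0.4 -0.2] jaw deg 95.48
tool shift cm [-0.03  0.07  0.68]
```

View pics/d2.png

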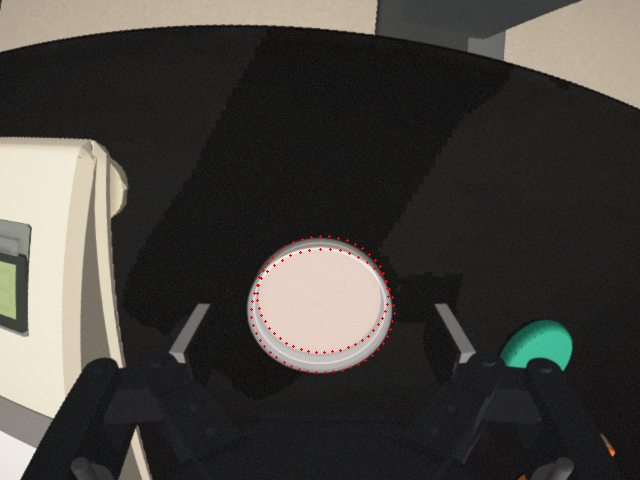

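>>> carry_out(series="0 0 0.7 0 1; 0 0 0 0 0.85; 0 0 0 0 0.78; 0 0 0 0 0.7; 0 0 0 0 0.65; 0 0 0 0 0.6; 0 0 0 0 0.55; 0 0 0 0 0.55")

```text
clock: 18.48
tcp_pos: [0.4738, -0.2878, 0.0109]
orientation: [-0.149, 3.138, -0.0]
contact_force: [-2.1, 0.5, 5.7]
grip_width: 0.0609
```

>>> carry_out(series="0 0 0 0 0.5; 0 0 0 0 0.5")

```text
clock: 18.73
tcp_pos: [0.4738, -0.2878, 0.0109]
orientation: [-0.149, 3.138, -0.0]
contact_force: [-1.4, 1.4, 5.4]
grip_width: 0.0608
```

```bash
python3 go.py .4738 -.2865 .010;python3 w2.py .4738 -.2865 .061 .016 pics/d3.png
```

```text
clock 18.73 tcp [ 0.4738 -0.2878  0.0109] w 0.0608 F [-1.4  1.4  5.4] jaw deg 95.44
tool shift cm [-0.01  0.13  0.09]
```

View pics/d3.png

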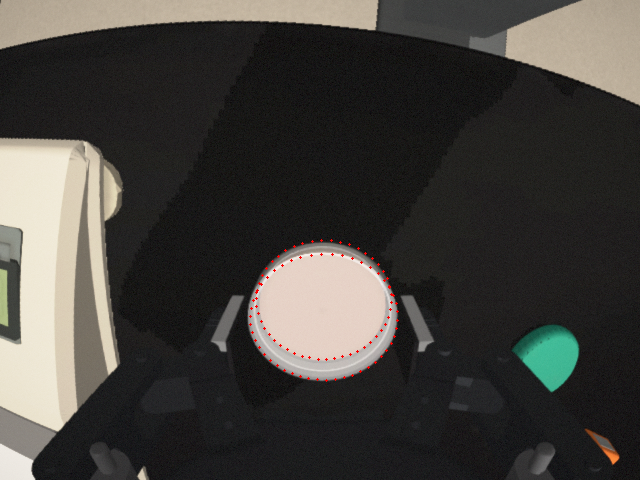

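The dish is held at 60.8 mm. I lift it and carry it back to the case.

>>> carry_out(series="0 0 -0.5 0 0.5; 0 0 -1 0 0.5; 0 0 -2 0 0.5; 0 0 -3 0 0.5; 0 0 -3 0 0.5; 0 0 -2 0 0.5; 0 0 -1 0 0.5; 0 0 0 0 0.5")

```text
clock: 19.77
tcp_pos: [0.4739, -0.2878, 0.1358]
orientation: [-0.149, 3.137, -0.001]
contact_force: [-0.1, -0.0, -0.7]
grip_width: 0.0609
```

```bash
python3 go.py .4844 .0744 .13;python3 w2.py .4738 -.2865 .061 .016 pics/d4.png
```

```text
clock 19.77 tcp [ 0.4739 -0.2878  0.1358] w 0.0609 F [-0.1 -0.  -0.7] jaw deg 95.45
tool shift cm [-4.48 35.95  0.56]
```

View pics/d4.png

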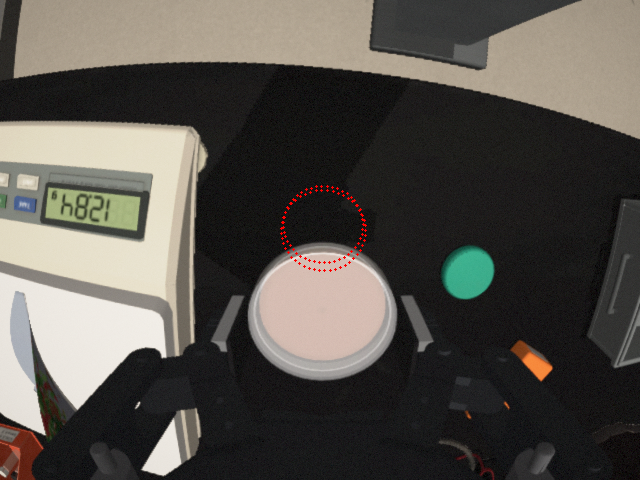

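The dish hangs level between the pads at (322,312).

>>> carry_out(series="-0.2 2 0 0 0.5; -0.5 4 0 0 0.5; -0.7 5.5 0 0 0.5; -0.8 5.8 0 0 0.5; -0.8 5.8 0 0 0.5; -0.7 5.5 0 0 0.5; -0.5 4 0 0 0.5; -0.3 2.3 0 0 0.5")

```text
clock: 20.82
tcp_pos: [0.4837, 0.0679, 0.1344]
orientation: [0.157, -3.136, -0.001]
contact_force: [0.8, -0.8, 0.0]
grip_width: 0.0605
```

>>> carry_out(series="0 1 0 0 0.5; 0 0 0 0 0.5; 0 0 0 0 0.5")

```text
clock: 21.2
tcp_pos: [0.484, 0.0727, 0.135]
orientation: [0.147, -3.138, 0.001]
contact_force: [0.4, -0.5, 0.5]
grip_width: 0.0607
```

```bash
python3 go.py .4844 .0744 .05;python3 w2.py 0 0 .061 .016 pics/d5.png
```

```text
clock 21.2 tcp [0.484  0.0727 0.135 ] w 0.0607 F [ 0.4 -0.5  0.5] jaw deg 95.36
tool shift cm [-0.06  0.17  8.5 ]
```

View pics/d5.png

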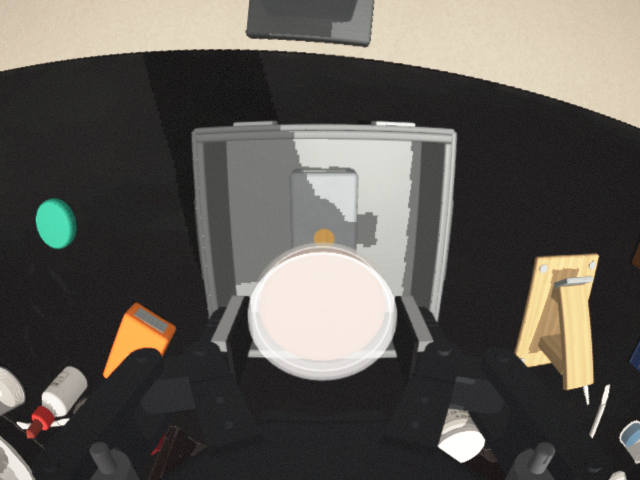

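>>> carry_out(series="0 0.2 1 0 0.5; 0 0 2 0 0.5; 0 0 2 0 0.5; 0 0 1.5 0 0.5; 0 0 1 0 0.5; 0 0 0.6 0 0.5; 0 0 0.4 0 0.5; 0 0 0 0 0.5")

```text
clock: 22.25
tcp_pos: [0.4843, 0.076, 0.0502]
orientation: [-0.149, 3.138, 0.0]
contact_force: [-0.1, -0.3, -0.9]
grip_width: 0.0606
```

```bash
python3 go.py .4844 .0744 .041
```

```text
clock 22.25 tcp [0.4843 0.076  0.0502] w 0.0606 F [-0.1 -0.3 -0.9] jaw deg 95.45
tool shift cm [ 0.   -0.16  0.92]
```

>>> carry_out(series="0 -0.1 0.3 0 0.5; 0 0 0.2 0 0.5; 0 0 0.2 0 0.5; 0 0 0.1 0 0.5; 0 0 0 0 0.5")

```text
clock: 22.88
tcp_pos: [0.4842, 0.075, 0.0421]
orientation: [0.15, -3.138, 0.0]
contact_force: [0.2, -0.8, -0.5]
grip_width: 0.0605
```

>>> carry_out(series="0 0 0.1 0 0.5; 0 0 0 0 0.5")

```text
clock: 23.12
tcp_pos: [0.4842, 0.075, 0.0412]
orientation: [0.149, -3.138, -0.0]
contact_force: [-0.4, -0.3, -0.4]
grip_width: 0.061
```

>>> carry_out(series="0 0 0.1 0 0.5; 0 0 0 0 0.5")

```text
clock: 23.38
tcp_pos: [0.4843, 0.075, 0.0408]
orientation: [-0.149, 3.138, 0.0]
contact_force: [-3.0, -0.1, 8.7]
grip_width: 0.0607
```

>>> carry_out(series="0 0 0.05 0 0.5; 0 0 0 0 0.5")

```text
clock: 23.62
tcp_pos: [0.4844, 0.075, 0.0407]
orientation: [-0.149, 3.138, 0.0]
contact_force: [-4.5, -1.3, 15.5]
grip_width: 0.0608
```

Contact came at the expected height. I release and rise.

>>> carry_out(series="0 0 -0.08 0 0.5; 0 0 0 0 0.75; 0 0 0 0 0.78; 0 0 0 0 0.82; 0 0 0 0 0.85; 0 0 -0.3 0 0.85; 0 0 -0.7 0 0.85; 0 0 -1.5 0 0.85")

```text
clock: 24.62
tcp_pos: [0.4839, 0.0749, 0.066]
orientation: [0.149, -3.137, 0.0]
contact_force: [-0.5, 0.2, -0.1]
grip_width: 0.0727
```

```bash
python3 go.py .4844 .0744 .12;python3 - <<'E'
from wr import *; from h import *
o=r.get_obs(); p=eyes.grab_frame("wrist"); im=p["color"].copy()
for u in wproj(p,o,cyl(.061,.016)+[.4844,.0744,.03]): cv2.circle(im,tuple(np.round(u).astype(int)),1,(0,0,255),-1)
cv2.imwrite("pics/d6.png",im)
E
```

```text
clock 24.62 tcp [0.4839 0.0749 0.066 ] w 0.0727 F [-0.5  0.2 -0.1] jaw deg 95.45
tool shift cm [-0.04 -0.05 -5.4 ]
```

View pics/d6.png

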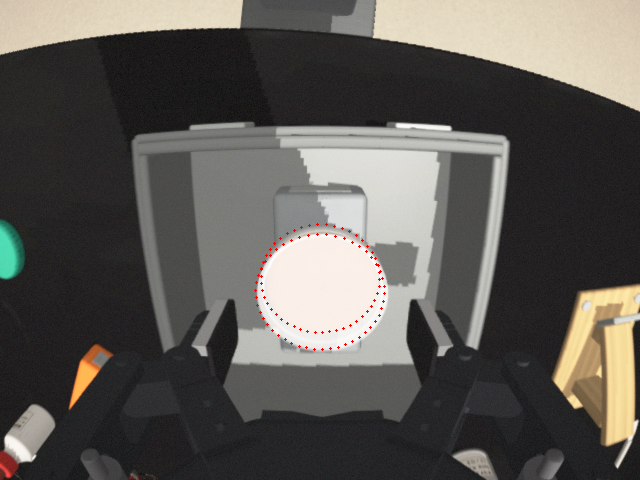

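The dish lies flat and centred at (321,288), matching the predicted circle. Next is the cap at about (0.4985, -0.1653).

>>> carry_out(series="0 0 -2.5 0 0.85; 0 0 -3 0 0.9; 0 -1 -1 0 1; 0 -3 0 0 1; -0.5 -5 0 0 1; -0.5 -5 0 0 1; 0 -5 0 0 1; 0.4 -3 0 0 1")

```text
clock: 25.68
tcp_pos: [0.5106, -0.1471, 0.1303]
orientation: [0.144, -3.138, 0.002]
contact_force: [-0.8, 0.5, 0.4]
grip_width: 0.0854
```

>>> carry_out(series="0.8 -1.8 0 0 1; 0 0 0 0 1; 0 0 0 0 1")

```text
clock: 26.05
tcp_pos: [0.5049, -0.1613, 0.1303]
orientation: [0.151, -3.138, -0.001]
contact_force: [0.1, 0.6, 0.1]
grip_width: 0.0859
```

```bash
python3 go.py .4985 -.1653 .02;python3 w2.py .4985 -.1653 .046 .012 pics/k1.png
```

```text
clock 26.05 tcp [ 0.5049 -0.1613  0.1303] w 0.0859 F [0.1 0.6 0.1] jaw deg 95.5
tool shift cm [ 0.68 -0.34 11.03]
```

View pics/k1.png

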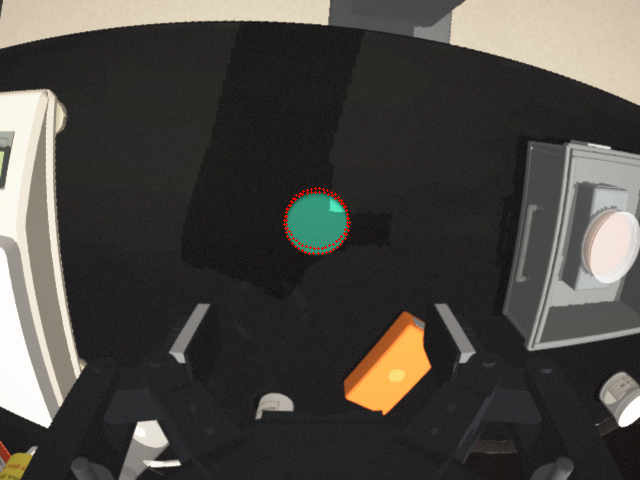

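>>> carry_out(series="0.6 -0.35 2 0 1; 0 0 3 0 1; 0 0 3 0 1; 0 0 1.5 0 0.9; 0 0 1 0 0.85; 0 0 0.5 0 0.8; 0 0 0 0 0.8")

```text
clock: 26.98
tcp_pos: [0.4996, -0.1662, 0.0208]
orientation: [-0.149, 3.138, -0.0]
contact_force: [-0.2, 0.4, 0.2]
grip_width: 0.0683
```

```bash
python3 go.py .4985 -.1653 .011;python3 w2.py .4985 -.1653 .046 .012 pics/k2.png
```

```text
clock 26.98 tcp [ 0.4996 -0.1662  0.0208] w 0.0683 F [-0.2  0.4  0.2] jaw deg 95.45
tool shift cm [0.1  0.1  0.98]
```

View pics/k2.png

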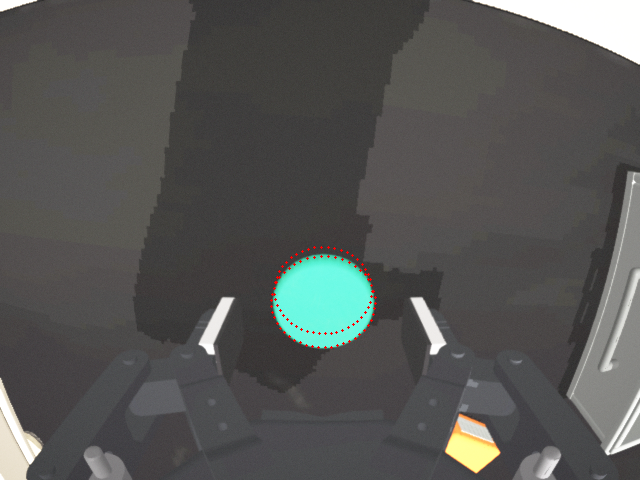

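>>> carry_out(series="0 0 0.6 0 0.8; 0 0 0.35 0 0.75; 0 0 0 0 0.65; 0 0 0 0 0.55; 0 0 0 0 0.48; 0 0 0 0 0.42; 0 0 0 0 0.38; 0 0 0 0 0.38")

```text
clock: 28.02
tcp_pos: [0.4993, -0.1663, 0.0112]
orientation: [-0.149, 3.138, 0.0]
contact_force: [-1.3, 0.8, 5.8]
grip_width: 0.0446
```

>>> carry_out(series="0 0 0 0 0.35; 0 0 0 0 0.35")

```text
clock: 28.28
tcp_pos: [0.4993, -0.1662, 0.0112]
orientation: [-0.149, 3.138, 0.0]
contact_force: [-2.2, 0.5, 5.8]
grip_width: 0.0447
```

```bash
python3 go.py .4985 -.1653 .011;python3 w2.py .4995 -.1655 .046 .012 pics/k3.png
```

```text
clock 28.27 tcp [ 0.4993 -0.1662  0.0112] w 0.0447 F [-2.2  0.5  5.8] jaw deg 95.45
tool shift cm [0.07 0.1  0.02]
```

View pics/k3.png

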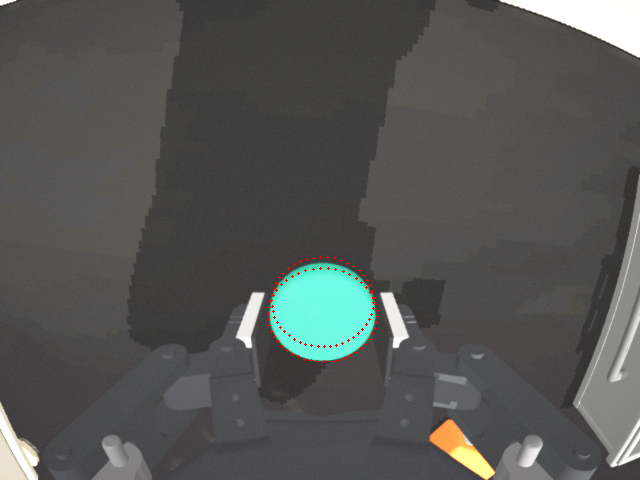

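>>> carry_out(series="0 0 -0.5 0 0.35; 0 0 -1 0 0.35; 0 0 -2 0 0.35; 0 0 -3 0 0.35; 0 0 -3 0 0.35; 0 0 -2 0 0.35; 0 0 -1 0 0.35; 0 0 0 0 0.35")

```text
clock: 29.32
tcp_pos: [0.4995, -0.1662, 0.1365]
orientation: [-0.15, 3.137, -0.0]
contact_force: [-0.0, 0.1, 0.1]
grip_width: 0.0448
```

```bash
python3 go.py .484 .0747 .13;python3 w2.py 0 0 .046 .012 pics/k4.png
```

```text
clock 29.32 tcp [ 0.4995 -0.1662  0.1365] w 0.0448 F [-0.   0.1  0.1] jaw deg 95.46
tool shift cm [-0.74 24.13  0.65]
```

View pics/k4.png

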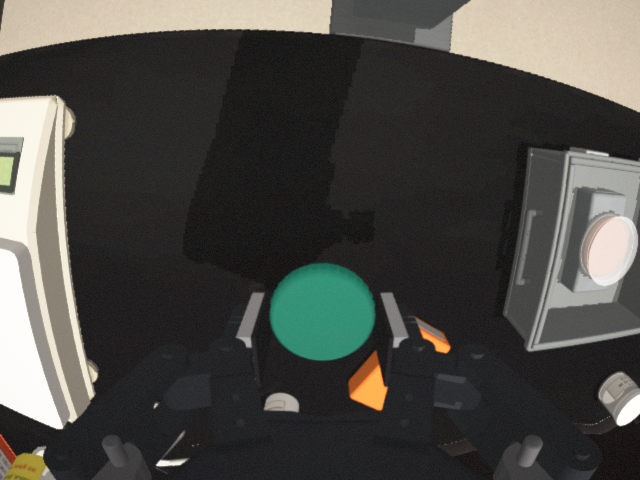

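The cap is held level at (322,312). I carry it to the case.

>>> carry_out(series="0 1.5 0 0 0.35; -0.1 3 0 0 0.35; -0.1 4 0 0 0.35; -0.2 4.5 0 0 0.35; -0.1 4.2 0 0 0.35; -0.1 3.5 0 0 0.35; -0.1 2.3 0 0 0.35; 0 1 0 0 0.35")

```text
clock: 30.38
tcp_pos: [0.4824, 0.0755, 0.1353]
orientation: [0.154, -3.136, -0.0]
contact_force: [0.2, 0.0, -0.7]
grip_width: 0.0443
```

>>> carry_out(series="0 0 0 0 0.35; 0 0 0 0 0.35; 0 0 0 0 0.35")

```text
clock: 30.75
tcp_pos: [0.4834, 0.0723, 0.1359]
orientation: [0.147, -3.138, 0.0]
contact_force: [0.5, 0.3, -0.3]
grip_width: 0.0448
```

```bash
python3 go.py .484 .0747 .065;python3 w2.py 0 0 .046 .012 pics/k5.png
```

```text
clock 30.75 tcp [0.4834 0.0723 0.1359] w 0.0448 F [ 0.5  0.3 -0.3] jaw deg 95.35
tool shift cm [-0.08  0.24  7.09]
```

View pics/k5.png

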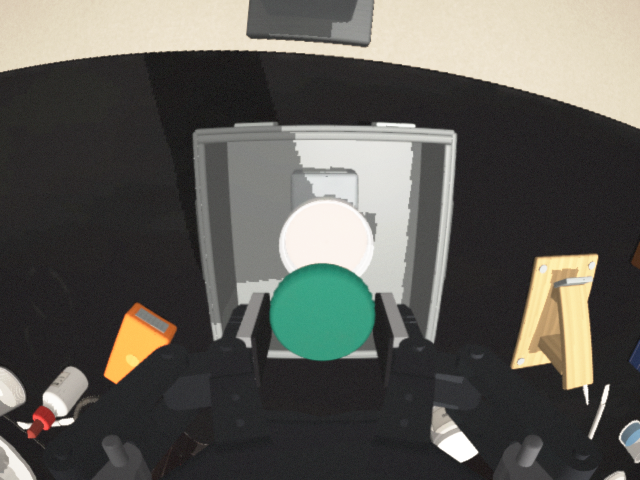

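>>> carry_out(series="-0.1 0.25 1 0 0.35; 0 0 2 0 0.35; 0 0 2 0 0.35; 0 0 1 0 0.35; 0 0 0.6 0 0.35; 0 0 0.3 0 0.35; 0 0 0 0 0.35")

```text
clock: 31.68
tcp_pos: [0.4844, 0.076, 0.0672]
orientation: [-0.149, 3.138, 0.0]
contact_force: [0.0, 0.6, 0.2]
grip_width: 0.0447
```

>>> carry_out(series="0 0 0.3 0 0.35; 0 0 0.2 0 0.35; 0 0 0.1 0 0.35; 0 0 0.1 0 0.35; 0 0 0 0 0.35")

```text
clock: 32.3
tcp_pos: [0.4841, 0.076, 0.06]
orientation: [0.15, -3.138, 0.0]
contact_force: [-0.6, -0.4, 0.2]
grip_width: 0.0448
```

```bash
python3 go.py .484 .0747 .0572
```

```text
clock 32.3 tcp [0.4841 0.076  0.06  ] w 0.0448 F [-0.6 -0.4  0.2] jaw deg 95.46
tool shift cm [ 0.02 -0.13  0.28]
```

>>> carry_out(series="0 -0.1 0.1 0 0.35; 0 0 0.1 0 0.35; 0 0 0 0 0.35")

```text
clock: 32.67
tcp_pos: [0.4842, 0.0749, 0.0579]
orientation: [0.149, -3.138, 0.0]
contact_force: [0.2, 0.6, 0.2]
grip_width: 0.0447
```

>>> carry_out(series="0 0 0.1 0 0.35; 0 0 0 0 0.35")

```text
clock: 32.92
tcp_pos: [0.4844, 0.075, 0.0572]
orientation: [-0.149, 3.138, 0.0]
contact_force: [-0.4, -0.5, 4.1]
grip_width: 0.0447
```

Contact at 4 N. I release slowly and rise.

>>> carry_out(series="0 0 0 0 0.56; 0 0 0 0 0.6; 0 0 0 0 0.64; 0 0 0 0 0.7; 0 0 0 0 0.75; 0 0 -0.4 0 0.75; 0 0 -0.8 0 0.75; 0 0 -1.5 0 0.75")

```text
clock: 33.92
tcp_pos: [0.484, 0.0749, 0.0846]
orientation: [0.149, -3.137, 0.0]
contact_force: [-0.5, -0.5, -0.6]
grip_width: 0.0643
```

>>> carry_out(series="0 0 -3 0 0.75; 0 0 -4 0 0.75; 0 0 -4 0 0.75; 0 0 -2 0 0.75; 0 0 0 0 0.75")

```text
clock: 34.55
tcp_pos: [0.4854, 0.0752, 0.2164]
orientation: [-0.149, 3.134, 0.002]
contact_force: [-0.2, 0.1, -0.6]
grip_width: 0.0641
```

```bash
python3 go.py .484 .0747 .0572
python3 - <<'E'
from wr import *; from h import *
o=r.get_obs(); p=eyes.grab_frame("wrist"); im=p["color"].copy()
for u in wproj(p,o,np.r_[cyl(.061,.016)+[.4844,.0745,.03],cyl(.046,.012)+[.4844,.0748,.046]]): cv2.circle(im,tuple(np.round(u).astype(int)),1,(0,0,255),-1)
cv2.imwrite("pics/e1.png",im)
c=eyes.grab_frame("side")["color"]
cv2.imwrite(f"pics/e2.png",cv2.resize(c[180:340,200:380],(675,600),interpolation=cv2.INTER_CUBIC))
E
```

```text
clock 34.55 tcp [0.4854 0.0752 0.2164] w 0.0641 F [-0.2  0.1 -0.6] jaw deg 95.45
tool shift cm [ 0.21 -0.05 15.92]
```

View pics/e1.png

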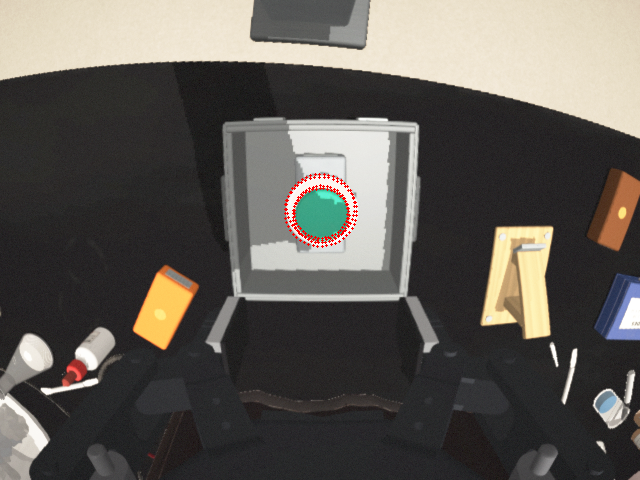

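View pics/e2.png

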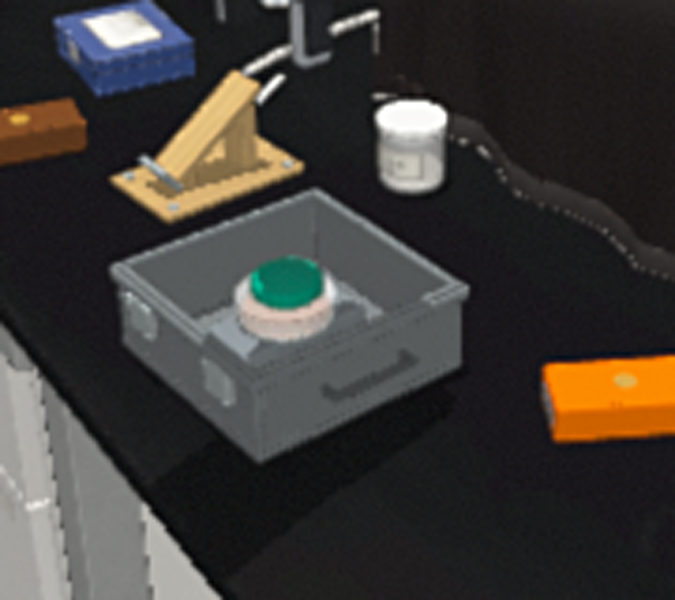

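The stack stands centred and level: the cap at (322,212) is concentric with the dish circle in the wrist view, and the side view agrees. The arm is clear at a TCP height of 0.216 m.

```bash
python3 -c "
from bench import r
print(r.hand_in()); print(r.get_obs()['clock'])"
```

```text
the job is handed in; nothing more can be done
None
the job is handed in; nothing more can be done
```

The kit is packed in the case as one stack, and I handed the job in at about 34.6 s of the 72 s allowed; no verdict was reported.

- **Weight:** I gripped it across its width and set its low edge on the case floor. I then levelled it by swinging the grip in a small arc. After release its centre was within about 1–2 mm of the case centre. The tilt fit read about 1–2 degrees (limit 4.5), close to what the method can resolve. Just before release the push had risen to about 24 N; I could not tell whether the fingertips or the flat weight caused it.
- **Dish:** It was lowered until contact, with a brief push of about 15 N, then released. It lay flat, and its image matched the predicted outline centred on the weight.
- **Cap:** It was lowered to about 4 N of contact and released. The last wrist and side views show it level and concentric with the dish to within 1–2 mm. The gripper read 44.7 mm on the 46 mm cap, a small difference I did not explain.
- **Bystanders:** The arm was clear of everything at the end. The jar, dropper bottle and flask still stood in the last views and were never touched, though I did not measure their positions again.

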